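Set the carton taper's side rail to the sample carton

ROBOT

A 7-joint arm with a two-finger parallel gripper is mounted at the origin on a cart in front of the work surface, level with it; the furniture and walls round the work are solid. World frame = base frame: x ahead of the robot, y to its left, z up, the work surface at z = 0. Lengths are in m, angles in degrees, forces in N, time in s.
With the tool pointing down it reaches from about 0.4 to 0.85 m from the base axis. Payload 10.4 kg.
Tool frame: the origin (TCP) lies between the finger pads; the fingertips stand 8 mm ahead of it and the grasp point (between the pads) lies 11 mm behind it; z points along the fingers, y is the line along which they close (so a half turn about z gives the same grasp; the last joint's range is limited). The gripper opens to 85 mm and grips with 20 to 120 N. Pads are 22 mm wide; open, the fingers measure 114 mm over their backs; the gripper's body (76 mm by 85 mm) begins 54 mm behind the grasp point. The pads swing forward as they close: fully open they stand 13 mm farther back than shut.
Start: joints at [-78.014, 19.034, -3.707, 83.658, 1.238, 77.344, -5.071], TCP at [0.144, 0.608, 0.239] pointing down, gripper open.
Joint ranges: [-148.97, 148.97], [-28.65, 121.19], [-84.17, 76.75], [9.2, 138.47], [-72.65, 252.65], [3.7, 117.97], [-149.18, 149.18]. Speed limits (degrees/s): [127.2, 127.2, 159.86, 159.86, 180, 180, 180].

INTERFACE

Orientations are given as a 3x3 rotation matrix whose columns are the frame's x, y, z axes.
In Python, from plant import observe, vision, workorder gives the robot as it stands.
- The arm moves only by the tool move_arm, never from a script. Its argument "targets" is a list of rows, each a list of 3 entries, a list of its own where there are three numbers: the shift along the tool's x, y, z normalised to -1 to 1, where 1 is 150 mm, then the turn, a rotation vector about the tool's x, y, z normalised to -1 to 1, where 1 is 180 degrees, then the closure, from 0 (fully open) to 1 (shut). In form: [[[tx, ty, tz], [rx, ry, rz], hand], ...]. A call has exactly 10 rows; each row is the pose to reach, as a shift and turn from the pose commanded when the call began, along the tool's axes at that moment, turning the shorter way round; what a row does not reach only later rows make up. A row lasts 1/8 s, in which the tool goes at most 62.5 mm and 10.7 degrees, less where a joint would pass 70% of its speed; a pose out of reach is approached as far as the arm can. A call with a number of a shift or a turn outside -1 to 1 is refused whole. A call with a gripper value outside its range is refused whole. The fingers move at their own pace and stop on an object; the grip force is fixed at half the most. Time passes only in rows, so rows that repeat a pose let the fingers close, or fill a call up. It gives the time, the measured TCP pose, the force, the opening and the grip force at its end, in the units of the state.
- observe(): the state, without advancing time (a new reading comes with each control period).
- vision.get_image(name): name is "scene" or "top" or "wrist"; returns the picture (480x640x3 uint8, red, green, blue); there is no depth.
- vision.calibration(name): a dict with "fx", "fy", "cx", "cy" (pixels), "cam_to_world" (4x4, takes a point from camera to world coordinates). Camera axes: x right, y down, z forward; pixel columns grow to the right and rows downward; lengths in m; the calibration is good to about 2 mm. The wrist camera is an equidistant fisheye: a pixel r from the principal point sees the ray r / f radians off the axis. A picture is of the moment at which its call begins: read the wrist's pose just before it. calibration takes no time and is no camera call; for the wrist camera it gives the pose at the moment of the call.
- workorder.finish_job(): hands the job in; it is judged then, once.
The state is a dict: "time_s": time; "qpos": joint angles; "qd": joint speeds; "effort": joint torques, N m; "ee_pos": TCP position; "eef_rot": TCP orientation; "wrist_force": force on the tool from outside, world axes, zero at the start; "wrist_torque": the same for the moment, N m; "finger_gap": finger opening in m; "gripper_force": force on a finger pad.
Only numpy, scipy, OpenCV 4.12 (cv2) and the standard library are available. Lean on these libraries where they do the work, as an engineer would, in place of code of your own. Each camera call takes 0.05 s, during which the arm holds its last target. There are 200 camera calls.

TASK

Set up the small carton taper for the plain brown sample carton. Stand the carton upright on the machine's roller bed between the two low rails, its long sides along the rails and level with the middle of the sprung rail, then wind the handwheel clockwise by its crank handle until the sprung rail has pushed the carton squarely against the fixed rail and its springs have given by about half their travel - snug, never bottomed out or crushing the carton. Then swing the clamp lever under the handwheel clockwise right round to its stop to lock the setting, leaving the carton in place and the white box and the black charger where they are.

Things in the scene. Friction and masses are not known exactly. Their poses are not given: they have to be found in the camera images.
- taper: the carton taper, a machine fixed to the bench: grey frame, roller bed, tape head with a roll at its far end. Origin: on the bench under the bed. x: along both rails, away from the robot; y: left, across the bed; z up. All sizes are in this frame. Bed top z = 45 mm, flat, x -130 to 195, y -147 to 97. Tape head: x > 110, up to 222 mm high, y -20 to 95. Gearbox under the wheel: x +-55, y -265 to -155, top 79 mm
- carton: the sample carton, plain brown closed cardboard, 70 (x) x 133 (y, long) x 57 mm (z), 0.13 to 0.25 kg, standing on the bench. Origin: centre of its underside. To be gripped across its 70 mm width; on the bed its y axis lies along the taper's x axis (either way round)
- bed_spot (a point): point on the bed, at the taper's x = 0, y = 25 mm, over which the centre of the carton's underside stands when it is against the fixed rail at mid-length of the sprung rail. Along the rails the carton may stand up to 45 mm off
- fixed_rail_face (a point): middle of the fixed rail's inner face (taper x = 0, y = 60 mm), 13 mm above the bed. The aluminium rail is on the left of the bed, 26 mm high
- sprung_rail_face (a point): middle of the sprung rail's inner face, 15 mm above the bed (rail 185 mm long, top 28 mm above the bed). The rail is on the right of the bed, parallel to the fixed rail and 128 to 160 mm from it at the start. Winding the handwheel clockwise carries it toward the fixed rail; it pushes a carton that stands clear of the fixed rail sideways along until that touches
- sprung_rail (a joint): how far the sprung rail is pushed back on its springs against the carriage behind it, m: 0 free, 0.012 bottomed out. 1.5 N to start, then 0.5 N per mm; pushing the carton over the bed takes 0 to 4 mm of it. Right when the carton is held against the fixed rail with 0.002 to 0.0105 here; aim at 0.006
- handwheel (a joint): angle of the handwheel, rad, grows clockwise seen from above; starts at 0 to 3.3, range to 11.3. As it grows, a rack and pinion moves the carriage of the sprung rail toward the fixed rail, 60 mm a turn (9.55 mm per rad); gap between the rails with the springs free: 160 mm at 0. Friction holds the wheel where it is left (about 0.1 N m to turn)
- wheel_axis (a point): fixed point on the vertical axis of the handwheel (taper x = 0, y = -205 mm), 144 mm above the bench, at the same height as crank_grip. The wheel: black rim 127 mm over all, top at 115 mm, hub top at 117 mm
- crank_grip (a point): grip point at mid-height of the upright crank handle on the wheel's rim, 56 mm from the wheel axis: round, black, 25 mm thick, from 118 to 169 mm above the bench. It turns freely on its own pin, so a hand that holds it need not turn as it goes round. At handwheel = 0 it is on the taper's -x side of the axis
- clamp_lever (a joint): angle of the clamp lever, rad, grows clockwise seen from above: 0 free, 1.25 at its stop. Starts at 0 to 0.15, stays where it is left (about 0.2 N m to move, more as it tightens). It brakes the wheel: locked, the wheel cannot be wound. Locked above 1.05
- lever_tip (a point): middle of the black upright knob on the end of the clamp lever, 98 mm above the bench: 23 mm thick, 76 to 112 mm above the bench. The lever turns about the wheel's axis, below the wheel; the knob is 108 mm from the axis, outside the rim. At 0 it points 52 degrees to the right of the taper's +x direction; clockwise brings it round the right-hand side, toward the robot
- label_box: bystander: white closed box 74 (x) x 106 (y) x 49 mm, origin at the centre of its underside; it stands beside the carton, either may be the nearer
- charger: bystander: black charger brick 65 x 100 x 35 mm on the bench to the right of the machine, origin at the centre of its underside

How it is judged (in metres and radians):
On the way, in this order (a step that is already met when the one before it is completed fails the run):
1. the carton stands on the bed between the rails, let go (x of carton in the frame of taper between -0.045 and 0.045 m and z of carton in the frame of taper between 0.041 and 0.049 m and angle between carton's own z axis and vertical below 0.06 rad and y of carton in the frame of taper between -0.065 and 0.029 m and angle between the y axis of carton and the x axis of taper, either way round below 0.35 rad and contact force between the fingers and carton below 0.2 N), for 0.2 s.
2. the sprung rail bears on the carton and holds it square against the fixed rail (x of carton in the frame of taper between -0.045 and 0.045 m and z of carton in the frame of taper between 0.041 and 0.049 m and angle between carton's own z axis and vertical below 0.06 rad and y of carton in the frame of taper between 0.0215 and 0.0285 m and angle between the y axis of carton and the x axis of taper, either way round below 0.05 rad and value of joint sprung_rail between 0.002 and 0.0105 m), for 0.2 s.
At the end, for the whole second after the job is handed in: carton upright on the bed, within 45 mm of the sprung rail's middle, at the fixed rail (within 3.5 mm), square (3 degrees), at rest; sprung rail pushed back 2 to 10.5 mm of its 12; clamp lever past 1.05 of 1.25 rad (all of step 2 and value of joint clamp_lever above 1.05 rad and linear speed of carton below 0.02 m/s); the robot touches nothing.
It fails at once if the carton is slammed onto the machine or crushed between the rails (over 40 N) (contact force between carton and taper above 40 N).
It fails at once if the white box is shifted by over 30 mm (distance of label_box from where it was at the start of the episode above 0.03 m).
It fails at once if the charger is shifted by over 30 mm (distance of charger from where it was at the start of the episode above 0.03 m).
It also fails if it takes over 72 s, if anything falls off the work surface, if the arm or the gripper's body presses on something with over 40 N, if the wrist force passes 120 N, or if a joint passes its speed limit or range.

## Working session

There is one attempt and no reset: what is moved stays moved. The work goes in short steps, Python scripts to look and compute and a tool call to move; the robot and the scene stay as the last step left them, time stands still between calls to the robot, and variables do not carry over. Pictures are saved under pics/ and viewed, at most 10 in all, crops included, and the job is handed in when it is done.

Besides the shell and the picture viewer there is one more tool, called after "Request:" in YAML: its name, and indented under it one key for each argument. move_arm: Moves the arm, as the interface text tells. Scaled input: -1 to 1 covers 150 mm each way for a shift and 180 degrees each way for a turn. Its arguments: {"type":"object","properties":{"targets":{"type":"array","items":{"type":"array"}}},"required":["targets"]}

```bash
ls; mkdir -p pics; python3 - <<'E'
from plant import observe, vision
import cv2, numpy as np
np.set_printoptions(precision=4,suppress=True)
s=observe(); print(s['time_s'],s['ee_pos'],s['eef_rot'],s['finger_gap'])
for n in ["scene","top"]:
    im=vision.get_image(n); cv2.imwrite(f'pics/{n}0.png',im[:,:,::-1]); c=vision.calibration(n)
    print(n,c['fx'],c['fy'],c['cx'],c['cy'],np.array(c['cam_to_world']))
E
```

```text
pics
0.0 [0.1435 0.6079 0.2385] [[-0.9732  0.2298 -0.0002]
 [ 0.2298  0.9732 -0.0014]
 [-0.0001 -0.0014 -1.    ]] 0.08534635498204315
scene 466.25720140179624 466.25720140179624 326.1151776572365 239.457450136135 [[ 0.7266 -0.2845  0.6254 -0.1783]
 [-0.6869 -0.3199  0.6525 -0.8093]
 [ 0.0144 -0.9037 -0.4278  0.6001]
 [ 0.      0.      0.      1.    ]]
top 477.5825468655629 477.5825468655629 315.68587599599005 243.77018223331436 [[-0.0069 -0.9943  0.1067  0.4149]
 [-0.9999  0.0084  0.0136 -0.0478]
 [-0.0144 -0.1066 -0.9942  1.3868]
 [ 0.      0.      0.      1.    ]]
```

View pics/scene0.png

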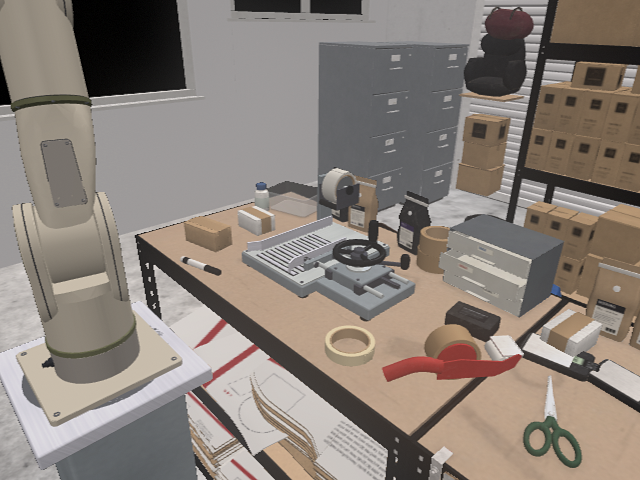

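View pics/top0.png

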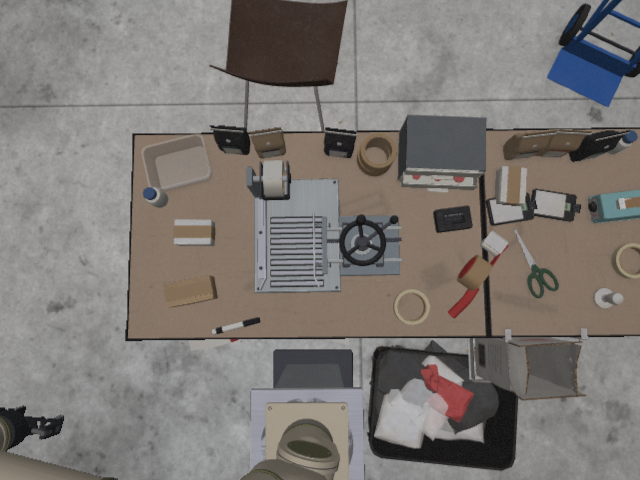

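The scene shows the carton at (208,234), the white box at (256,219), and the taper around (330,255), with the crank near (374,230) and the lever knob near (404,261). In the top view the carton is at (189,291), the box at (194,232), the wheel at (362,242) and the charger at (453,218). I'll enlarge both views next.

```bash
python3 - <<'E'
import cv2
t=cv2.imread('pics/top0.png'); s=cv2.imread('pics/scene0.png')
cv2.imwrite('pics/topc.png',cv2.resize(t[155:315,155:415],None,fx=3,fy=3,interpolation=cv2.INTER_CUBIC))
cv2.imwrite('pics/scec.png',cv2.resize(s[170:330,170:430],None,fx=3,fy=3,interpolation=cv2.INTER_CUBIC))
E
```

```text
(no output)
```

View pics/topc.png

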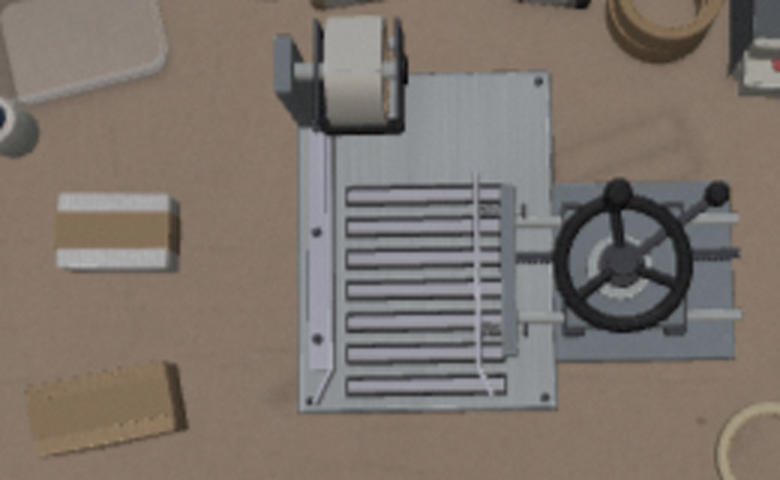

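View pics/scec.png

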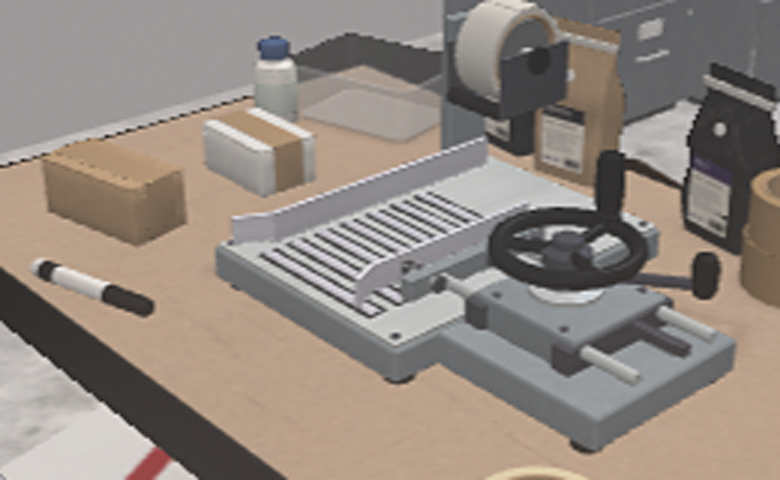

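Both crops show the features clearly. The crank is on the +x side of the wheel, so the handwheel is near 3.1 rad. I'll fit the poses from points in both views, leaving the heights free.

```bash
cat > h.py <<'E'
import numpy as np
from plant import observe, vision
from scipy.optimize import least_squares
np.set_printoptions(precision=4,suppress=True)
C={n:vision.calibration(n) for n in("scene","top")}
def proj(n,P):
    c=C[n]; T=np.linalg.inv(np.array(c['cam_to_world'])); q=T[:3,:3]@P+T[:3,3]
    return np.array([c['fx']*q[0]/q[2]+c['cx'],c['fy']*q[1]/q[2]+c['cy']])
def crop(n,p): return np.array(p)/3+np.array([155,155] if n=='top' else [170,170])-1/3
def tri(a,b):
    f=lambda P:np.r_[proj('top',P)-crop('top',a),proj('scene',P)-crop('scene',b)]
    r=least_squares(f,[.4,0,.1]); return r.x,np.abs(r.fun).max()
def Rz(a): return np.array([[np.cos(a),-np.sin(a),0],[np.sin(a),np.cos(a),0],[0,0,1]])
def fit(obs,x0):
    g=lambda p:np.concatenate([proj(n,Rz(p[3])@np.array(L)+p[:3])-crop(n,px) for n,L,px in obs])
    r=least_squares(g,x0,loss='soft_l1'); return r.x,g(r.x).reshape(-1,2)
E
python3 - <<'E'
from h import *
for k,a,b in [('hub117',(620,262),(568,237)),('crank169',(619,188),(611,153)),('knob112',(716,191),(706,256)),('bedFR45',(556,408),(400,354)),('bedFL',(300,410),(217,247))]: print(k,*tri(a,b))
o=[('top',(-.13,.097,.045),(300,410)),('top',(-.13,-.147,.045),(556,408)),('top',(.195,-.147,.045),(550,73)),
('top',(0,-.205,.117),(620,262)),('scene',(-.13,-.147,.045),(400,354)),('scene',(-.13,.097,.045),(217,247)),('scene',(0,-.205,.117),(568,237)),
('top',(-.055,-.265,.03),(735,357)) ,]
p,r=fit(o[:7],[.4,0,0,0]); print('taper',p);print(r)
h=[(-.035,-.0665),(-.035,.0665),(.035,-.0665),(.035,.0665)]
# top view: left=+y, up=+x
z=.057
o=[('top',(.035,.0665,z),(25,385)),('top',(.035,-.0665,z),(165,362)),('top',(-.035,-.0665,z),(176,433)),('top',(-.035,.0665,z),(40,455)),('top',(-.035,-.0665,0),(186,430)),
('scene',(-.035,.0665,z),(45,157)),('scene',(.035,.0665,z),(88,140)),('scene',(.035,-.0665,z),(185,180)),('scene',(-.035,-.0665,z),(138,198)),('scene',(-.035,-.0665,0),(138,243)),('scene',(.035,-.0665,0),(185,222)),('scene',(-.035,.0665,0),(48,200))]
p,r=fit(o,[.3,.3,0,0]); print('carton',p,np.hypot(*p[:2]));print(r)
E
```

```text
hub117 [ 0.5562 -0.1537  0.1128] 0.4076867054552622
crank169 [ 0.6125 -0.1476  0.1667] 0.4947917053540323
knob112 [ 0.6198 -0.2411  0.1078] 0.15150525352743216
bedFR45 [ 0.4285 -0.0986  0.0332] 0.727350921144648
bedFL [0.4261 0.1439 0.0355] 0.09296406465512064
taper [ 0.556   0.0499 -0.0099  0.0073]
[[-0.7613  0.3965]
 [ 0.4129 -0.176 ]
 [ 0.201  -1.5663]
 [ 0.6697 -0.5644]
 [-1.3415 -0.5251]
 [-0.6076 -0.024 ]
 [ 0.2843  2.2482]]
carton [ 0.4302  0.3266 -0.0023  0.1746] 0.5401328424055623
[[-0.1441 -0.691 ]
 [ 0.0537 -1.6505]
 [ 0.3298 -0.5295]
 [-1.4649  0.825 ]
 [ 1.456   0.3266]
 [-2.1144  0.5464]
 [ 2.4687 -0.9151]
 [ 0.5593 -3.273 ]
 [-2.5286 -1.3207]
 [-0.7292  1.9909]
 [ 1.9575  0.4976]
 [-0.8702  3.7957]]
```

Request:
move_arm:
  targets:
    - [[-0.15,-0.11,0],[0,0,0.05],0]
    - [[-0.35,-0.26,0],[0,0,0.1],0]
    - [[-0.6,-0.45,0],[0,0,0.15],0]
    - [[-0.85,-0.64,0],[0,0,0.2],0]
    - [[-1,-0.75,0],[0,0,0.25],0]
    - [[-1,-0.75,0],[0,0,0.3],0]
    - [[-1,-0.75,0],[0,0,0.35],0]
    - [[-1,-0.75,0],[0,0,0.37],0]
    - [[-1,-0.75,0],[0,0,0.37],0]
    - [[-1,-0.75,0],[0,0,0.37],0]

```text
time_s: 1.35
ee_pos: [0.2636, 0.4643, 0.2391]
eef_rot: [[-0.177, 0.984, -0.0], [0.984, 0.177, -0.0], [-0.0, -0.0, -1.0]]
wrist_force: [-0.3, 0.1, 0.4]
finger_gap: 0.0855
gripper_force: 0.0
```

Request:
move_arm:
  targets:
    - [[-0.15,0.14,0],[0,0,0],0]
    - [[-0.35,0.32,0],[0,0,0],0]
    - [[-0.55,0.52,0],[0,0,0],0]
    - [[-0.75,0.7,0],[0,0,0],0]
    - [[-0.9,0.84,0],[0,0,0],0]
    - [[-1,0.93,0],[0,0,0],0]
    - [[-1,0.93,0],[0,0,0],0]
    - [[-1,0.93,0],[0,0,0],0]
    - [[-1,0.93,0],[0,0,0],0]
    - [[-1,0.93,0],[0,0,0],0]

```text
time_s: 2.6
ee_pos: [0.4268, 0.3418, 0.2393]
eef_rot: [[-0.177, 0.984, -0.0], [0.984, 0.177, 0.0], [0.0, -0.0, -1.0]]
wrist_force: [-0.1, 0.3, -0.9]
finger_gap: 0.0853
gripper_force: 0.0
```

```bash
python3 - <<'E'
from h import *
import cv2
s=observe(); print(s['time_s'],s['ee_pos'],s['eef_rot'],s['qpos'])
c=vision.calibration('wrist'); print({k:np.array(v) for k,v in c.items()})
np.save('w1.npy',np.array(c['cam_to_world']))
cv2.imwrite('pics/w1.png',vision.get_image('wrist')[:,:,::-1])
E
```

```text
2.6 [0.4268 0.3418 0.2393] [[-0.177   0.9842 -0.0001]
 [ 0.9842  0.177   0.0002]
 [ 0.0003 -0.0001 -1.    ]] [-58.5105   8.9308  16.8229  96.5984  -2.6838  74.8602 -30.985 ]
{'fx': array(371.6483), 'fy': array(371.6483), 'cx': array(325.5881), 'cy': array(237.0253), 'cam_to_world': array([[ 0.9842,  0.1696,  0.0516,  0.413 ],
       [ 0.1773, -0.9411, -0.288 ,  0.415 ],
       [-0.0003,  0.2926, -0.9562,  0.3742],
       [ 0.    ,  0.    ,  0.    ,  1.    ]])}
```

View pics/w1.png

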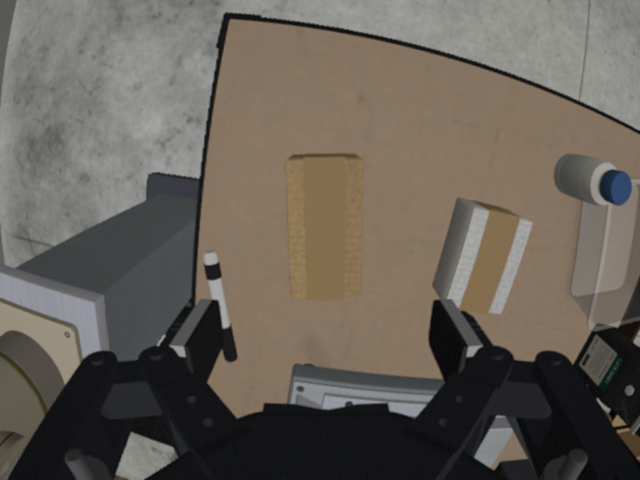

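The wrist view shows the carton's top face with corners near (287,159), (362,158), (361,298) and (291,299), almost aligned with the tool. The white box is clear of it, to the right.

```bash
cat >> h.py <<'E'
def wray(T,px):
    d=np.array(px,float)-[325.5881,237.0253]; r=np.hypot(*d); th=r/371.6483
    return T[:3,:3]@np.r_[np.sin(th)*d/r,np.cos(th)]
def wplane(T,px,z):
    v=wray(T,px); return T[:3,3]+v*(z-T[2,3])/v[2]
E
python3 - <<'E'
from h import *
T=np.load('w1.npy')
P=np.array([wplane(T,p,.057) for p in [(287,159),(362,158),(361,298),(291,299)]])
print(P); print(P.mean(0)); e=(P[0]+P[1]-P[2]-P[3])/2; f=(P[1]+P[2]-P[0]-P[3])/2
print('len',np.hypot(*e[:2]),'ang',np.degrees(np.arctan2(e[1],e[0]))-90,'wid',np.hypot(*f[:2]),np.degrees(np.arctan2(f[1],f[0])))
# scene+top centre check of top face height: pixel of carton centre in top
print(tri((101,409),(115,169)))
E
```

```text
[[0.3853 0.3821 0.057 ]
 [0.4481 0.3943 0.057 ]
 [0.474  0.2657 0.057 ]
 [0.4086 0.2528 0.057 ]]
[0.429  0.3237 0.057 ]
len 0.1312727784616448 ang 10.78583188775167 wid 0.06532301392977734 11.048180538630527
(array([0.4302, 0.3265, 0.05  ]), np.float64(0.7646467935064436))
```

Request:
move_arm:
  targets:
    - [[-0.05,0,0.15],[0,0,0.003],0]
    - [[-0.113,0,0.35],[0,0,0.003],0]
    - [[-0.113,0,0.55],[0,0,0.003],0]
    - [[-0.113,0,0.75],[0,0,0.003],0]
    - [[-0.113,0,0.9],[0,0,0.003],0]
    - [[-0.113,0,1],[0,0,0.003],0]
    - [[-0.113,0,1],[0,0,0.003],0]
    - [[-0.113,0,1],[0,0,0.003],0]
    - [[-0.113,0,1],[0,0,0.003],0]
    - [[-0.113,0,1],[0,0,0.003],0]

```text
time_s: 3.9
ee_pos: [0.4306, 0.3247, 0.0899]
eef_rot: [[-0.166, 0.986, 0.001], [0.986, 0.166, 0.001], [0.001, 0.001, -1.0]]
wrist_force: [-0.2, -0.6, -0.4]
finger_gap: 0.0856
gripper_force: 0.0
```

Request:
move_arm:
  targets:
    - [[0,0,0.1],[0,0,0],0]
    - [[0,0,0.2],[0,0,0],0]
    - [[0,0,0.3],[0,0,0],0]
    - [[0,0,0.38],[0,0,0],0]
    - [[0,0,0.38],[0,0,0],0.3]
    - [[0,0,0.38],[0,0,0],1]
    - [[0,0,0.38],[0,0,0],1]
    - [[0,0,0.38],[0,0,0],1]
    - [[0,0,0.38],[0,0,0],1]
    - [[0,0,0.38],[0,0,0],1]

```text
time_s: 5.15
ee_pos: [0.4304, 0.3246, 0.0324]
eef_rot: [[-0.166, 0.986, 0.0], [0.986, 0.166, 0.0], [0.0, 0.0, -1.0]]
wrist_force: [-0.8, 0.3, -1.9]
finger_gap: 0.0685
gripper_force: 69.1
```

Request:
move_arm:
  targets:
    - [[0,0,-0.15],[0,0,0],1]
    - [[-0.05,0.01,-0.4],[0,0,0],1]
    - [[-0.2,0.05,-0.65],[0,0,-0.05],1]
    - [[-0.4,0.1,-0.85],[0,0,-0.1],1]
    - [[-0.6,0.15,-1],[0,0,-0.15],1]
    - [[-0.8,0.2,-1],[0,0,-0.2],1]
    - [[-0.95,0.25,-1],[0,0,-0.25],1]
    - [[-1,0.26,-1],[0,0,-0.3],1]
    - [[-1,0.26,-1],[0,0,-0.35],1]
    - [[-1,0.26,-1],[0,0,-0.4],1]

```text
time_s: 6.4
ee_pos: [0.4937, 0.1829, 0.1822]
eef_rot: [[-0.99, 0.142, -0.0], [0.142, 0.99, 0.0], [0.0, 0.0, -1.0]]
wrist_force: [0.2, -0.1, -3.0]
finger_gap: 0.0682
gripper_force: 69.2
```

Request:
move_arm:
  targets:
    - [[-0.07,-0.11,0],[0,0,-0.02],1]
    - [[-0.18,-0.28,0],[0,0,-0.048],1]
    - [[-0.3,-0.46,0],[0,0,-0.048],1]
    - [[-0.42,-0.65,0],[0,0,-0.048],1]
    - [[-0.5,-0.79,0],[0,0,-0.048],1]
    - [[-0.547,-0.851,0],[0,0,-0.048],1]
    - [[-0.547,-0.851,0.1],[0,0,-0.048],1]
    - [[-0.547,-0.851,0.15],[0,0,-0.048],1]
    - [[-0.547,-0.851,0.2],[0,0,-0.048],1]
    - [[-0.547,-0.851,0.2],[0,0,-0.048],1]

```text
time_s: 7.65
ee_pos: [0.5557, 0.0454, 0.1515]
eef_rot: [[-1.0, -0.005, -0.001], [-0.005, 1.0, -0.0], [0.001, -0.0, -1.0]]
wrist_force: [-0.7, 0.4, -2.8]
finger_gap: 0.0682
gripper_force: 69.2
```

```bash
python3 - <<'E'
from h import *
import cv2
s=observe(); print(s['time_s'],s['ee_pos'],s['eef_rot'],s['qpos'])
a=vision.get_image('wrist'); b=vision.get_image('top')[155:315,235:415]
cv2.imwrite('pics/m1.png',np.hstack([cv2.resize(a,(400,300)),cv2.resize(b,(338,300))])[:,:,::-1])
E
```

```text
7.65 [0.5557 0.0454 0.1515] [[-1.     -0.0047 -0.0013]
 [-0.0047  1.     -0.0001]
 [ 0.0013 -0.0001 -1.    ]] [-28.647   14.7549  22.3947 101.5137  -6.1497  65.0009  85.9629]
```

View pics/m1.png

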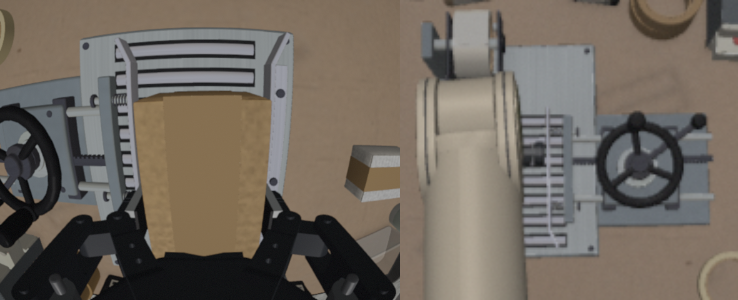

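The carton hangs square between the rails: the fixed rail's face is near column 275 and the sprung rail's near 130. Next I lower it and release.

Request:
move_arm:
  targets:
    - [[0,0,0.1],[0,0,0],1]
    - [[0,0,0.22],[0,0,0],1]
    - [[0,0,0.33],[0,0,0],1]
    - [[0,0,0.4],[0,0,0],1]
    - [[0,0,0.44],[0,0,0],1]
    - [[0,0,0.465],[0,0,0],1]
    - [[0,0,0.485],[0,0,0],1]
    - [[0,0,0.485],[0,0,0],1]
    - [[0,0,0.485],[0,0,0],1]
    - [[0,0,0.485],[0,0,0],1]

```text
time_s: 9.0
ee_pos: [0.5564, 0.0449, 0.0798]
eef_rot: [[-1.0, -0.004, 0.0], [-0.004, 1.0, 0.0], [-0.0, 0.0, -1.0]]
wrist_force: [-0.6, 0.2, -1.5]
finger_gap: 0.0684
gripper_force: 69.2
```

Request:
move_arm:
  targets:
    - [[0,0,0.01],[0,0,0],1]
    - [[0,0,0.015],[0,0,0],0.3]
    - [[0,0,0.015],[0,0,0],0]
    - [[0,0,0.015],[0,0,0],0]
    - [[0,0,0.015],[0,0,0],0]
    - [[0,0,0.015],[0,0,0],0]
    - [[0,0,-0.15],[0,0,0],0]
    - [[0,0,-0.4],[0,0,0],0]
    - [[0,0,-0.7],[0,0,0],0]
    - [[0,0,-1],[0,0,0],0]

```text
time_s: 10.25
ee_pos: [0.5561, 0.0447, 0.231]
eef_rot: [[-1.0, -0.004, 0.0], [-0.004, 1.0, 0.0], [-0.0, 0.0, -1.0]]
wrist_force: [0.6, -0.4, -0.3]
finger_gap: 0.0853
gripper_force: 0.0
```

```bash
python3 - <<'E'
from h import *
import cv2
s=observe(); print(s['time_s'],s['ee_pos'],s['finger_gap'],s['qpos'])
c=vision.calibration('wrist'); np.save('w2.npy',np.array(c['cam_to_world'])); print(c['cam_to_world'][:3,3] if hasattr(c['cam_to_world'],'shape') else '')
cv2.imwrite('pics/w2.png',vision.get_image('wrist')[:,:,::-1])
E
```

```text
10.25 [0.5561 0.0447 0.231 ] 0.08531786768401768 [-29.5162  10.8554  23.1148  95.959   -4.4151  74.0808  84.6559]
[0.4808 0.0443 0.3658]
```

View pics/w2.png

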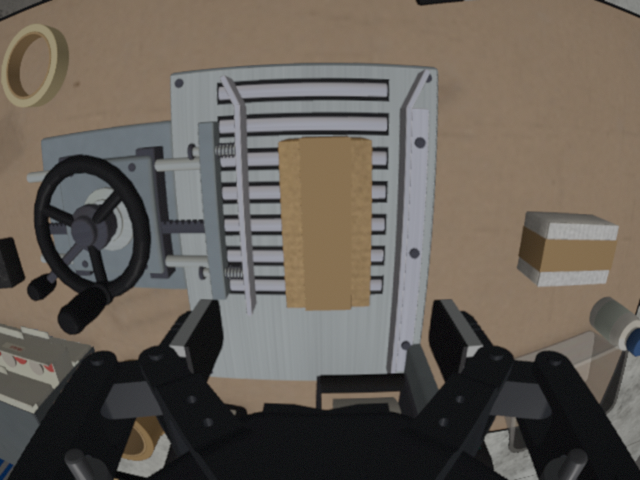

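The carton stands on the bed between the rails, with its top face spanning columns 280–372 and rows 137–308. The hub is at (91,228), the crank top near (72,318) and the lever knob near (38,290). I'll intersect these rays with the first-view points.

```bash
python3 - <<'E'
from h import *
T=np.load('w2.npy')
print('carton',np.mean([wplane(T,p,.102) for p in [(280,138),(371,138),(369,308),(286,307)]],0))
for p in [(280,138),(371,138),(369,308),(286,307)]: print(wplane(T,p,.102))
def tri3(w,a,b):
    v=wray(T,w)
    def f(P):
        q=np.cross(P-T[:3,3],v)/np.linalg.norm(P-T[:3,3])*371
        return np.r_[proj('top',P)-crop('top',a),proj('scene',P)-crop('scene',b),q]
    r=least_squares(f,[.5,-.1,.1]); return r.x,np.abs(r.fun).max()
print('hub',tri3((91,228),(620,262),(568,237)),wplane(T,(91,228),.117))
print('crank top',tri3((72,318),(619,188),(611,153)),wplane(T,(72,318),.169))
print('knob top',tri3((38,290),(716,191),(706,256)),wplane(T,(38,290),.112))
print('fixed rail',wplane(T,(410,253),.071),'bedcorners',wplane(T,(172,72),.045),wplane(T,(437,66),.045))
E
```

```text
carton [0.5545 0.0452 0.102 ]
[0.4885 0.012  0.102 ]
[0.4883 0.0762 0.102 ]
[0.6209 0.0796 0.102 ]
[0.6202 0.013  0.102 ]
hub (array([ 0.5535, -0.1516,  0.1085]), np.float64(1.9372102251925867)) [ 0.5501 -0.1442  0.117 ]
crank top (array([ 0.6088, -0.1476,  0.1628]), np.float64(2.018932147999408)) [ 0.6038 -0.1411  0.169 ]
knob top (array([ 0.6176, -0.2408,  0.1053]), np.float64(1.2163281614370192)) [ 0.6129 -0.2326  0.112 ]
fixed rail [0.5849 0.1168 0.071 ] bedcorners [ 0.4252 -0.0934  0.045 ] [0.423  0.1408 0.045 ]
```

Request:
move_arm:
  targets:
    - [[0,-0.15,0],[0,0,0],0]
    - [[0,-0.4,0],[0,0,0],0]
    - [[-0.05,-0.65,0],[0,0,0],0]
    - [[-0.15,-0.9,0],[0,0,0],0]
    - [[-0.3,-1,0],[0,0,0],0]
    - [[-0.42,-1,0],[0,0,0],0]
    - [[-0.49,-1,0],[0,0,0],0]
    - [[-0.49,-1,0],[0,0,0],0]
    - [[-0.49,-1,0],[0,0,0],0]
    - [[-0.49,-1,0],[0,0,0],0]

```text
time_s: 11.55
ee_pos: [0.63, -0.1048, 0.2298]
eef_rot: [[-1.0, -0.004, 0.0], [-0.004, 1.0, 0.0], [-0.0, 0.0, -1.0]]
wrist_force: [0.1, 0.3, 0.1]
finger_gap: 0.0854
gripper_force: 0.0
```

```bash
python3 - <<'E'
from h import *
import cv2
s=observe(); print(s['time_s'],s['ee_pos'],s['qpos'])
c=vision.calibration('wrist'); np.save('w3.npy',np.array(c['cam_to_world'])); print(np.array(c['cam_to_world']))
cv2.imwrite('pics/w3.png',vision.get_image('wrist')[:,:,::-1])
E
```

```text
11.55 [ 0.63   -0.1048  0.2298] [-16.1121  22.3241  28.5671  83.6746 -10.7779  76.715  103.3434]
[[-0.0042  0.9563  0.2925  0.5547]
 [ 1.      0.004   0.001  -0.1053]
 [-0.0002  0.2925 -0.9563  0.3646]
 [ 0.      0.      0.      1.    ]]
```

View pics/w3.png

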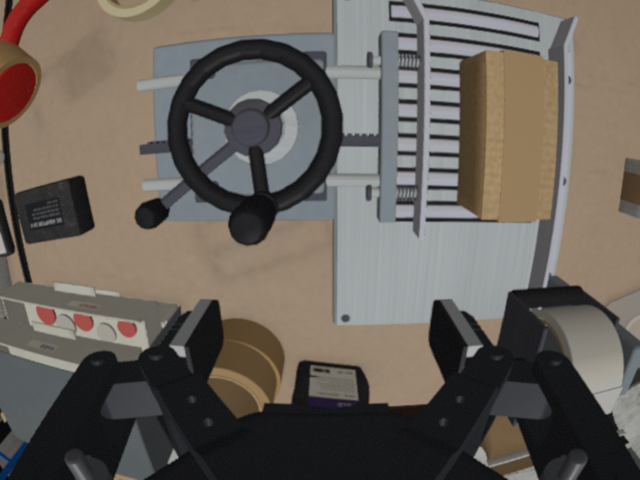

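The hub is at (250,127), the crank's top disc centres near (249,224), the knob's top is at (152,213), and the rim spans columns 168–342.

```bash
python3 - <<'E'
from h import *
T=np.load('w3.npy');T2=np.load('w2.npy')
def two(a,b):
    v=wray(T,a);u=wray(T2,b)
    s=np.linalg.lstsq(np.c_[v,-u],T2[:3,3]-T[:3,3],rcond=None)[0]
    return T[:3,3]+s[0]*v, T2[:3,3]+s[1]*u
for n,a,b,z in [('hub',(250,127),(91,228),.117),('crank',(249,224),(72,318),.169),('knob',(152,213),(38,290),.112)]:
    print(n,wplane(T,a,z),*two(a,b))
print(wplane(T,(168,127),.108),wplane(T,(342,127),.108), wplane(T,(255,40),.108),wplane(T,(248,180),.117))
E
```

```text
hub [ 0.5541 -0.1557  0.117 ] [ 0.554  -0.1596  0.0978] [ 0.5554 -0.1589  0.0977]
crank [ 0.6072 -0.1475  0.169 ] [ 0.6095 -0.1494  0.1601] [ 0.6093 -0.1495  0.1601]
knob [ 0.6136 -0.2358  0.112 ] [ 0.6147 -0.2383  0.1072] [ 0.6155 -0.2379  0.1072]
[ 0.5506 -0.2192  0.108 ] [ 0.5548 -0.0942  0.108 ] [ 0.4922 -0.154   0.108 ] [ 0.5901 -0.158   0.117 ]
```

Request:
move_arm:
  targets:
    - [[0.06,-0.13,0],[0,0,0],0]
    - [[0.13,-0.288,0],[0,0,0],0]
    - [[0.13,-0.288,0.08],[0,0,0],0]
    - [[0.13,-0.288,0.22],[0,0,0],0]
    - [[0.13,-0.288,0.37],[0,0,0],0]
    - [[0.13,-0.288,0.5],[0,0,0],0]
    - [[0.13,-0.288,0.58],[0,0,0],0]
    - [[0.13,-0.288,0.625],[0,0,0],0]
    - [[0.13,-0.288,0.625],[0,0,0],0]
    - [[0.13,-0.288,0.625],[0,0,0],0]

```text
time_s: 12.85
ee_pos: [0.6114, -0.1483, 0.1365]
eef_rot: [[-1.0, -0.004, 0.001], [-0.004, 1.0, -0.0], [-0.001, -0.0, -1.0]]
wrist_force: [0.7, -0.2, -0.2]
finger_gap: 0.0852
gripper_force: 0.0
```

Request:
move_arm:
  targets:
    - [[0,0,0],[0,0,0],0.2]
    - [[0,0,0],[0,0,0],0.4]
    - [[0,0,0],[0,0,0],0.6]
    - [[0,0,0],[0,0,0],1]
    - [[0,0,0],[0,0,0],1]
    - [[0,0,0],[0,0,0],1]
    - [[0,0,0],[0,0,0],1]
    - [[0,0,0],[0,0,0],1]
    - [[0,0,0],[0,0,0],1]
    - [[0,0,0],[0,0,0],1]

```text
time_s: 14.1
ee_pos: [0.6111, -0.1483, 0.1361]
eef_rot: [[-1.0, -0.004, 0.0], [-0.004, 1.0, -0.0], [-0.0, -0.0, -1.0]]
wrist_force: [-1.1, -0.2, 6.2]
finger_gap: 0.0236
gripper_force: 58.9
```

Request:
move_arm:
  targets:
    - [[0,-0.098,0],[0,0,0],1]
    - [[0.026,-0.192,0],[0,0,0],1]
    - [[0.075,-0.276,0],[0,0,0],1]
    - [[0.144,-0.344,0],[0,0,0],1]
    - [[0.229,-0.393,0],[0,0,0],1]
    - [[0.323,-0.418,0],[0,0,0],1]
    - [[0.42,-0.417,0],[0,0,0],1]
    - [[0.514,-0.392,0],[0,0,0],1]
    - [[0.599,-0.343,0],[0,0,0],1]
    - [[0.599,-0.343,0],[0,0,0],1]

```text
time_s: 15.35
ee_pos: [0.5196, -0.1994, 0.136]
eef_rot: [[-1.0, -0.004, -0.001], [-0.004, 1.0, 0.001], [0.001, 0.001, -1.0]]
wrist_force: [-1.7, -0.0, 8.1]
finger_gap: 0.0233
gripper_force: 59.6
```

```bash
python3 - <<'E'
from h import *
s=observe(); print(s['time_s'],s['ee_pos'],s['wrist_force'],s['wrist_torque'],s['finger_gap'],s['qpos'])
d=s['ee_pos']-np.array([.555,-.155,0]);print(np.hypot(*d[:2]),np.degrees(np.arctan2(d[1],d[0])))
E
```

```text
15.35 [ 0.5196 -0.1994  0.136 ] [-1.7032 -0.0139  8.0904] [-0.0698  0.4614 -0.0392] 0.0232706254753732 [ -9.7712  16.3643  30.5617 102.9017  -9.2805  63.3029 114.2082]
0.05679556570498695 -128.5676568242653
```

Request:
move_arm:
  targets:
    - [[0.087,0.096,0],[0,0,0],1]
    - [[0.136,0.216,0],[0,0,0],1]
    - [[0.142,0.345,0],[0,0,0],1]
    - [[0.102,0.469,0],[0,0,0],1]
    - [[0.023,0.572,0],[0,0,0],1]
    - [[-0.087,0.641,0],[0,0,0],1]
    - [[-0.213,0.668,0],[0,0,0],1]
    - [[-0.342,0.651,0],[0,0,0],1]
    - [[-0.457,0.591,0],[0,0,0],1]
    - [[-0.457,0.591,0],[0,0,0],1]

```text
time_s: 16.6
ee_pos: [0.5897, -0.1121, 0.136]
eef_rot: [[-1.0, -0.003, 0.0], [-0.003, 1.0, -0.001], [-0.0, -0.001, -1.0]]
wrist_force: [0.8, -0.7, 8.4]
finger_gap: 0.0232
gripper_force: 61.0
```

```bash
python3 - <<'E'
from h import *
import cv2
s=observe(); print(s['time_s'],s['ee_pos'],s['wrist_force'],s['finger_gap'],s['qpos'])
d=s['ee_pos']-np.array([.555,-.155,0]);print(np.hypot(*d[:2]),np.degrees(np.arctan2(d[1],d[0])))
np.save('w4.npy',np.array(vision.calibration('wrist')['cam_to_world']))
cv2.imwrite('pics/w4.png',vision.get_image('wrist')[:,:,::-1])
E
```

```text
16.6 [ 0.5897 -0.1121  0.136 ] [ 0.7838 -0.7063  8.4249] 0.023198909714523906 [-15.4739  21.5369  27.1259  96.1893 -10.6148  64.825  104.7353]
0.055172623851399434 51.01931388126191
```

View pics/w4.png

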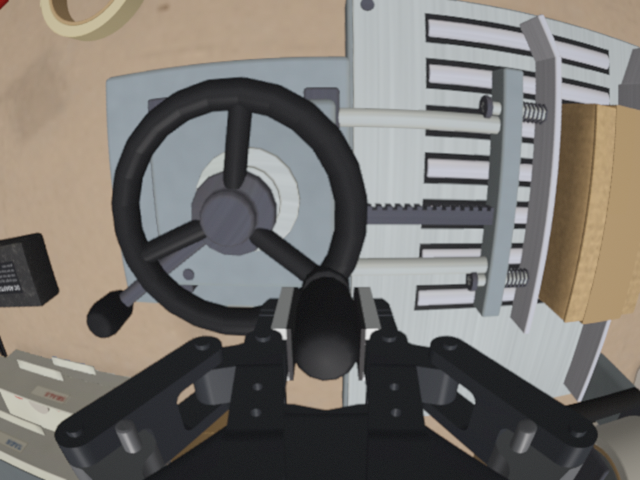

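The carton stands between the rails, with the sprung rail's face just reaching it near column 545 and the springs still extended. I'll wind the last 88°.

Request:
move_arm:
  targets:
    - [[-0.056,-0.054,0],[0,0,0],1]
    - [[-0.1,-0.118,0],[0,0,0],1]
    - [[-0.13,-0.191,0],[0,0,0],1]
    - [[-0.144,-0.267,0],[0,0,0],1]
    - [[-0.142,-0.345,0],[0,0,0],1]
    - [[-0.123,-0.421,0],[0,0,0],1]
    - [[-0.098,-0.476,0],[0,0,0],1]
    - [[-0.076,-0.512,0],[0,0,0],1]
    - [[-0.076,-0.512,0],[0,0,0],1]
    - [[-0.076,-0.512,0],[0,0,0],1]

```text
time_s: 17.9
ee_pos: [0.601, -0.1891, 0.1362]
eef_rot: [[-1.0, -0.003, 0.001], [-0.003, 1.0, -0.001], [-0.001, -0.001, -1.0]]
wrist_force: [5.6, -4.5, 4.0]
finger_gap: 0.0231
gripper_force: 60.5
```

```bash
python3 - <<'E'
from h import *
s=observe(); print(s['time_s'],s['ee_pos'],s['wrist_force'],s['finger_gap'],s['qpos'])
P=np.array([(.6111,-.1483),(.5196,-.1994),(.5897,-.1121),s['ee_pos'][:2]])
r=least_squares(lambda c:np.hypot(*(P-c).T)-.056,[.555,-.155]);print(r.x,r.fun)
d=P-r.x;print(np.degrees(np.arctan2(d[:,1],d[:,0])))
E
```

```text
17.9 [ 0.601  -0.1891  0.1362] [ 5.5725 -4.485   4.0065] 0.023078199787317462 [ -8.3986  25.4017  28.1976  91.5173 -12.7361  66.2069 112.8034]
[ 0.5556 -0.1565] [ 0.0001  0.     -0.     -0.0001]
[   8.358  -129.9639   52.438   -35.6504]
```

Request:
move_arm:
  targets:
    - [[0,0,0],[0,0,0],0.5]
    - [[0,0,0],[0,0,0],0]
    - [[0,0,0],[0,0,0],0]
    - [[0,0,0],[0,0,0],0]
    - [[0,0,-0.1],[0,0,0],0]
    - [[0,0,-0.3],[0,0,0],0]
    - [[0,0,-0.5],[0,0,0],0]
    - [[0,0,-0.55],[0,0,0.05],0.3]
    - [[0,0,-0.55],[0,0,0.1],0.45]
    - [[0,0,-0.55],[0,0,0.15],0.45]

```text
time_s: 19.15
ee_pos: [0.6015, -0.1879, 0.2196]
eef_rot: [[-0.89, 0.455, 0.001], [0.455, 0.89, 0.0], [-0.001, 0.001, -1.0]]
wrist_force: [-0.4, 0.6, -0.6]
finger_gap: 0.0472
gripper_force: 0.0
```

Request:
move_arm:
  targets:
    - [[0,-0.02,0],[0,0,0.05],0.45]
    - [[0,-0.04,0],[0,0,0.1],0.45]
    - [[0,-0.06,0],[0,0,0.148],0.45]
    - [[0,-0.06,0],[0,0,0.148],0.45]
    - [[0,-0.06,0],[0,0,0.148],0.45]
    - [[0,-0.06,0],[0,0,0.148],0.45]
    - [[0,-0.06,0],[0,0,0.148],0.45]
    - [[0,-0.06,0],[0,0,0.148],0.45]
    - [[0,-0.06,0],[0,0,0.148],0.45]
    - [[0,-0.06,0],[0,0,0.148],0.45]

```text
time_s: 20.4
ee_pos: [0.5972, -0.1959, 0.2182]
eef_rot: [[-0.596, 0.803, -0.0], [0.803, 0.596, 0.0], [0.0, -0.0, -1.0]]
wrist_force: [0.2, 0.7, -0.8]
finger_gap: 0.0471
gripper_force: 0.0
```

```bash
python3 - <<'E'
from h import *
import cv2
s=observe(); p=s['ee_pos'];R=np.array(s['eef_rot']);print(s['time_s'],p,s['finger_gap'],s['qpos']);print(R)
t=np.array([.6222,-.2465,.095]); print('shift/150',R.T@(t-p)/.15,'yang',np.degrees(np.arctan2(R[1,1],R[0,1])))
T=np.array(vision.calibration('wrist')['cam_to_world']); np.save('w5.npy',T)
a=vision.get_image('wrist')[:,:,::-1]; b=cv2.resize(vision.get_image('top')[155:315,235:415],(338,300))[:,:,::-1]; cv2.imwrite('pics/w5.png',a); cv2.imwrite('pics/t5.png',b)
A=np.array([.5556,-.1565,0])
def wp(P):
    q=T[:3,:3].T@(P-T[:3,3]);r=np.hypot(q[0],q[1]);th=np.arctan2(r,q[2]);return q[:2]/r*th*371.65+[325.6,237]
k=A+[.108*np.cos(np.radians(-53.5)),.108*np.sin(np.radians(-53.5)),.112]
px=wp(k);print('knob',px,'hub',wp(A+[0,0,.117]))
im=cv2.resize(a,None,fx=.7,fy=.7); cv2.circle(im,tuple(int(v*.7) for v in px),3,(0,0,255),-1)
cv2.imwrite('pics/m5.png',np.hstack([im,cv2.resize(b,(int(338*336/300),336))])[:,:800])
E
```

```text
20.4 [ 0.5972 -0.1959  0.2182] 0.04714247072845504 [-15.4105  23.1197  38.8995  86.6589 -14.7606  75.4418  61.5428]
[[-0.596   0.803  -0.0001]
 [ 0.803   0.596   0.0001]
 [ 0.0001 -0.     -1.    ]]
shift/150 [-0.3706 -0.0672  0.8215] yang 36.58435367712906
knob [312.7223 306.1021] hub [311.0659 155.6237]
```

```bash
python3 - <<'E'
import cv2,numpy as np
g=cv2.imread('pics/w5.png').max(2)
for r in range(270,345,5): print(r,''.join('#' if v<55 else '+' if v<90 else '.' for v in g[r,240:390:3]))
E
```

```text
270 ......................++++.############...........
275 ......................++++..+########.............
280 .....................+#++++.......................
285 ....................########......................
290 ........+#.........+########....................##
295 ........##.........#########....................##
300 .......###.........#########....................##
305 ##....+###.........#########....................##
310 #+....####+..........#####+....................+##
315 #....######....................................+##
320 .....######....................................###
325 ....#######....................................###
330 ...+#######....................................###
335 +...+#####+....................................+##
340 #+..######......................................##
```

The knob's silhouette covers columns 297–322 and rows 282–312, matching the predicted (313,306). I'll straddle it.

Request:
move_arm:
  targets:
    - [[-0.1,-0.02,0],[0,0,0],0.45]
    - [[-0.25,-0.05,0],[0,0,0],0.45]
    - [[-0.371,-0.07,0.05],[0,0,0],0.45]
    - [[-0.371,-0.07,0.2],[0,0,0],0.45]
    - [[-0.371,-0.07,0.4],[0,0,0],0.45]
    - [[-0.371,-0.07,0.6],[0,0,0],0.45]
    - [[-0.371,-0.07,0.72],[0,0,0],0.45]
    - [[-0.371,-0.07,0.8],[0,0,0],0.45]
    - [[-0.371,-0.07,0.82],[0,0,0],0.5]
    - [[-0.371,-0.07,0.82],[0,0,0],0.6]

```text
time_s: 21.75
ee_pos: [0.6223, -0.247, 0.096]
eef_rot: [[-0.596, 0.803, 0.001], [0.803, 0.596, -0.0], [-0.001, 0.001, -1.0]]
wrist_force: [-0.3, 0.4, -0.2]
finger_gap: 0.0339
gripper_force: 0.0
```

```bash
python3 - <<'E'
from h import *
s=observe(); p=s['ee_pos'];print(s['time_s'],p,s['finger_gap'],s['wrist_force'],s['gripper_force'])
R=np.array(s['eef_rot']);A=np.array([.5556,-.1565]);d=p[:2]-A;r=np.hypot(*d);f=np.degrees(np.arctan2(d[1],d[0]));print(r,f)
for k in range(1,9):
    a=np.radians(f-9*k); q=np.r_[A+.111*np.array([np.cos(a),np.sin(a)]),p[2]]
    print(f-9*k,(R.T@(q-p)/.15).round(3),round(9*k/180,3))
E
```

```text
21.75 [ 0.6223 -0.247   0.096 ] 0.03390590537494537 [-0.2763  0.4299 -0.1547] 0.0
0.11246420495180247 -53.60773801833708
-62.60773801833708 [ 0.019 -0.116 -0.   ] 0.05
-71.60773801833707 [ 0.047 -0.229 -0.   ] 0.1
-80.60773801833707 [ 0.092 -0.336 -0.   ] 0.15
-89.60773801833707 [ 0.153 -0.434 -0.   ] 0.2
-98.60773801833707 [ 0.228 -0.523 -0.001] 0.25
-107.60773801833707 [ 0.317 -0.598 -0.001] 0.3
-116.60773801833707 [ 0.416 -0.658 -0.001] 0.35
-125.60773801833707 [ 0.523 -0.702 -0.001] 0.4
```

Request:
move_arm:
  targets:
    - [[0.019,-0.116,0],[0,0,0.05],0.6]
    - [[0.047,-0.229,0],[0,0,0.1],0.6]
    - [[0.092,-0.336,0],[0,0,0.15],0.6]
    - [[0.153,-0.434,0],[0,0,0.2],0.6]
    - [[0.228,-0.523,0],[0,0,0.25],0.6]
    - [[0.317,-0.598,0],[0,0,0.3],0.6]
    - [[0.416,-0.658,0],[0,0,0.35],0.6]
    - [[0.416,-0.658,0],[0,0,0.35],0.6]
    - [[0.416,-0.658,0],[0,0,0.35],0.6]
    - [[0.416,-0.658,0],[0,0,0.35],0.6]

```text
time_s: 23.0
ee_pos: [0.5061, -0.2556, 0.0955]
eef_rot: [[0.443, 0.897, 0.0], [0.897, -0.443, -0.0], [0.0, 0.0, -1.0]]
wrist_force: [-0.5, 0.1, 0.6]
finger_gap: 0.0344
gripper_force: 0.0
```

```bash
python3 - <<'E'
from h import *
s=observe(); p=s['ee_pos'];print(s['time_s'],p,s['finger_gap'],s['wrist_force'],s['gripper_force'],s['qpos'])
R=np.array(s['eef_rot']);A=np.array([.5556,-.1565]);d=p[:2]-A;r=np.hypot(*d);f=np.degrees(np.arctan2(d[1],d[0]));print(r,f,np.degrees(np.arctan2(R[1,1],R[0,1])))
for g in (-120,-124,-126,-128):
    a=np.radians(g); q=np.r_[A+.111*np.array([np.cos(a),np.sin(a)]),p[2]]
    print(g,(R.T@(q-p)/.15).round(3),round((f-g)/180,3))
E
```

```text
23.0 [ 0.5061 -0.2556  0.0955] 0.03443341438036362 [-0.4935  0.1007  0.6134] 0.0 [-20.8762  27.1341  53.8231 104.2931 -24.8359  61.2544  15.9663]
0.11081024510661544 -116.5315538064269 -26.286386568519674
-120 [ 0.    -0.045 -0.   ] 0.019
-124 [ 0.005 -0.096 -0.   ] 0.041
-126 [ 0.009 -0.122 -0.   ] 0.053
-128 [ 0.014 -0.147 -0.   ] 0.064
```

Request:
move_arm:
  targets:
    - [[0,-0.025,0],[0,0,0.01],0.6]
    - [[0,-0.045,0],[0,0,0.019],0.6]
    - [[0.002,-0.07,0],[0,0,0.03],0.6]
    - [[0.005,-0.096,0],[0,0,0.041],0.6]
    - [[0.007,-0.11,0],[0,0,0.047],0.6]
    - [[0.009,-0.122,0],[0,0,0.053],0.6]
    - [[0.009,-0.122,0],[0,0,0.053],0.6]
    - [[0.009,-0.122,0],[0,0,0.053],0.6]
    - [[0.009,-0.122,0],[0,0,0.053],0.6]
    - [[0.009,-0.122,0],[0,0,0.053],0.6]

```text
time_s: 24.25
ee_pos: [0.4895, -0.2462, 0.0952]
eef_rot: [[0.587, 0.809, -0.0], [0.809, -0.587, 0.0], [-0.0, -0.0, -1.0]]
wrist_force: [1.5, -0.2, 0.4]
finger_gap: 0.0343
gripper_force: 0.5
```

```bash
python3 - <<'E'
from h import *
import cv2
s=observe(); p=s['ee_pos'];print(s['time_s'],p,s['finger_gap'],s['wrist_force'],s['gripper_force'])
A=np.array([.5556,-.1565]);d=p[:2]-A;print(np.degrees(np.arctan2(d[1],d[0])))
g=vision.get_image('wrist'); cv2.imwrite('pics/w6.png',g[:,:,::-1])
m=g.max(2)
for r in range(290,420,6): print(r,''.join('#' if v<45 else '+' if v<90 else '.' for v in m[r,200:450:3]))
E
```

```text
24.25 [ 0.4895 -0.2462  0.0952] 0.03426151686296998 [ 1.4609 -0.2135  0.4134] 0.5222943561966531
-126.3944217721394
290 ...........................#+..........+##############..#+..........................
296 ..........................+##..........################.##..........................
302 ..................###.....###.........+###################+....+###.................
308 ................+###+....+###.........#########+++#########.....+###................
314 ................###+.....####.........############+++#######.....####...............
320 ...............####.....+####.........######################.....+####..............
326 ..............####+.....#####.........+######################.....+####.............
332 ............+######+....+####...........###############.####+...+#######+...........
338 ..........####++++###+..+###+............+###########+..####+..#####++++###.........
344 #+.......###############+###.................#####+.....+##++##############+.......#
350 ########################++##.............................##++#######################
356 +
[... 273 characters left out ...]
+################+++...............................#++################+++++++
380 ++++++++###############+.+...................................################+++++++
386 ++++++++######+++#######.....................................######+++#######+++++++
392 ++++++++################....................................+################+++++++
398 ++++++++################+...................................#################+++++++
404 +#++#+.+##################+++++++....................++++++##################..+###+
410 +++#...+#######+++#######################+++#######################+++#######....###
416 +#.....+#######++##################################################++########......#
```

Request:
move_arm:
  targets:
    - [[0.001,-0.007,0],[0,0,0.003],0.6]
    - [[0.002,-0.013,0],[0,0,0.006],0.6]
    - [[0.002,-0.02,0],[0,0,0.008],0.6]
    - [[0.002,-0.02,0],[0,0,0.008],0.6]
    - [[0.002,-0.02,0],[0,0,0.008],0.6]
    - [[0.002,-0.02,0],[0,0,0.008],0.6]
    - [[0.002,-0.02,0],[0,0,0.008],0.6]
    - [[0.002,-0.02,0],[0,0,0.008],0.6]
    - [[0.002,-0.02,0],[0,0,0.008],0.6]
    - [[0.002,-0.02,0],[0,0,0.008],0.6]

```text
time_s: 25.55
ee_pos: [0.489, -0.2453, 0.0956]
eef_rot: [[0.608, 0.794, 0.004], [0.794, -0.608, -0.003], [-0.0, 0.005, -1.0]]
wrist_force: [11.1, -7.4, -9.8]
finger_gap: 0.0343
gripper_force: 6.8
```

The force rose sharply, so the lever is at its stop. I'll back off, then lift clear and move off toward the robot.

Request:
move_arm:
  targets:
    - [[0,0.015,0],[0,0,0],0.6]
    - [[0,0.04,0],[0,0,0],0.55]
    - [[0,0.04,0],[0,0,0],0.45]
    - [[0,0.04,0],[0,0,0],0.45]
    - [[0,0.04,-0.1],[0,0,0],0.45]
    - [[0,0.04,-0.3],[0,0,0],0.45]
    - [[0,0.04,-0.55],[0,0,0],0.45]
    - [[0,0.04,-0.8],[0,0,0],0.45]
    - [[0,0.04,-1],[0,0,0],0.45]
    - [[0,0.04,-1],[0,0,0],0.45]

```text
time_s: 26.8
ee_pos: [0.493, -0.2486, 0.2481]
eef_rot: [[0.608, 0.794, 0.004], [0.794, -0.608, -0.0], [0.002, 0.004, -1.0]]
wrist_force: [0.3, 0.1, -0.5]
finger_gap: 0.0466
gripper_force: 0.0
```

```bash
python3 - <<'E'
from h import *
import cv2
s=observe(); print(s['time_s'],s['ee_pos'],s['wrist_force'],s['qpos'])
a=cv2.resize(vision.get_image('wrist'),(400,300)); t=vision.get_image('top'); b=cv2.resize(t[155:315,155:368],(400,300),interpolation=cv2.INTER_CUBIC)
sc=vision.get_image('scene'); c=cv2.resize(sc[180:330,230:430],(400,300),interpolation=cv2.INTER_CUBIC); d=cv2.resize(t[155:315,235:448],(400,300),interpolation=cv2.INTER_CUBIC)
cv2.imwrite('pics/m7.png',np.vstack([np.hstack([a,b]),np.hstack([c,d])])[:,:,::-1])
E
```

```text
26.8 [ 0.493  -0.2486  0.2481] [ 0.279   0.144  -0.5197] [-32.665   15.9585  65.55    96.9282 -15.0196  76.5587  -1.8809]
```

View pics/m7.png

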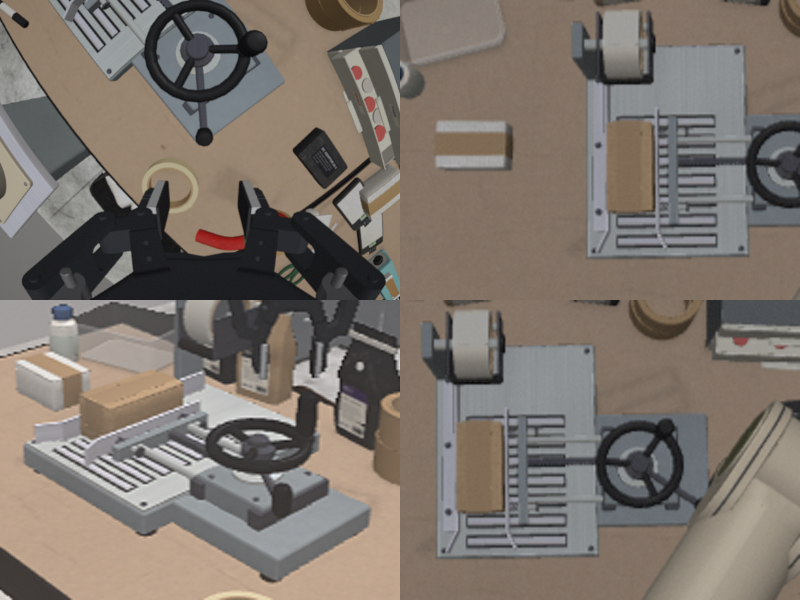

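The picture shows the carton square against the fixed rail with the sprung rail bearing on it. The crank is at about -35°, the lever is round at its stop, the white box and charger have not moved, and the gripper is clear.

```bash
python3 -c "
from plant import workorder
print(workorder.finish_job())"
```

```text
the job is handed in; nothing more can be done
None
```

The job is handed in, but no verdict came back: the carton is snug against the fixed rail, with the springs pushed in about 6 mm (worked out from the crank angle, not measured), the clamp lever is at its stop, and the white box and charger are where they were.

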